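# Put the mallet away in the studio tool chest

### The arm

A 7-joint arm with a two-finger parallel gripper is mounted at the origin on the work surface. World frame = base frame: x ahead of the robot, y to its left, z up, the work surface at z = 0. Lengths are in mm, angles in rad, forces in N, time in s.
With the tool pointing down it reaches from about 400 to 900 mm from the base axis. Payload 5.6 kg.
Tool frame: the origin (TCP) lies between the finger pads; the fingertips stand 19 mm ahead of it and the grasp point (between the pads) is the TCP; z points along the fingers, y is the line along which they close (so a half turn about z gives the same grasp; the last joint's range is limited). The gripper opens to 92 mm and grips with 3 to 60 N. Pads are 20 mm wide; open, the fingers measure 128 mm over their backs; the gripper's body (75 mm by 189 mm) begins 69 mm behind the grasp point.
Start: joints at [-1.163, 0.468, -0.012, 1.603, 0.006, 1.071, -0.056], TCP at [283.235, 585.052, 233.592] pointing down, gripper open.
Joint ranges: [-2.53, 2.53], [-0.31, 2.02], [-1.57, 1.55], [0.28, 2.44], [-1.29, 4.43], [0.15, 1.84], [-2.92, 2.92]. Speed limits (rad/s): [2.57, 2.57, 3.14, 3.14, 3.14, 3.14, 3.14].

### API

Orientations are given as a unit quaternion [w, x, y, z].
In Python, from plant import bot, imaging, probe_bus gives the robot as it stands (bot), with the cameras (imaging) and the readings (probe_bus).
- The arm moves only by the tool drive_effector, called after "Emit:" in YAML: its name, and indented under it one key for each argument. Schema: {"type":"object","properties":{"increments":{"type":"array","items":{"type":"array","prefixItems":[{"type":"number"},{"type":"array","items":{"type":"number"},"minItems":3,"maxItems":3},{"type":"number"}],"minItems":3,"maxItems":3},"minItems":1,"maxItems":8},"grip_n":{"type":"number"},"only":{"type":"string"},"quiet":{"type":"boolean"},"lines":{"type":"string"}},"required":["increments"],"additionalProperties":false}. increments is a list of rows, 1 to 8 of them, each written [opening, [dx, dy, dz], turn]: the finger opening in mm, then dx, dy, dz in normalised numbers (1 is 1000 mm), then a turn about the tool's z in shares of 4 rad (1.0 is 4 rad); each row is the pose to reach, as a shift and turn from the pose commanded when the call began, along the tool's axes at that moment; what a row does not reach only later rows make up. A row lasts 1/12 s, in which the tool goes at most 41.7 mm and 0.125 rad, less where a joint would pass 70% of its speed; a pose out of reach is approached as far as the arm can. The fingers move at their own pace and stop on an object; grip_n is the grip in N (left out, the last holds). Time passes only in rows, so rows that do not move let the fingers close. The tool returns the time, the measured TCP pose, the force, the opening and the grip force at its end. only (a regular expression) keeps the lines of the reply that match it, lines (a string "A,B") keeps lines A to B, and quiet returns only ok. Input that does not fit is refused with a message, and nothing moves.
- probe_bus.get_state(): the state, without advancing time (a new reading comes with each control period).
- imaging.capture(name): name is "scene" or "top"; returns (picture, depth): 480x640x3 uint8, red, green, blue; 480x640 float32, mm along the optical axis (not along the pixel's ray), 0 where there is no reading.
- imaging.camera_params(name): a dict with "fov_y" (degrees; the focal length in pixels is half the picture's height over the tangent of half this angle, whatever the lens; pixels are square), "cx", "cy" (the principal point, pixels), "k1" (the pictures are not rectified: a ray, as slopes to the right and down, at radius r is drawn at 1 + k1 r^2 times it, then the intrinsics apply), "R" (3x3) and "t" (3): a world point X has camera coordinates R X + t. Camera axes: x right, y down, z forward; pixel columns grow to the right and rows downward; lengths in mm; the calibration is good to about 2 mm. A picture is of the moment at which its call begins. camera_params takes no time and is no camera call.
- bot.close_job(): hands the job in; it is judged then, once.
The state is a dict: "clock": time; "qpos": joint angles; "joint_vel": joint speeds; "tau": joint torques, N m; "position": TCP position; "ee_rot": TCP orientation; "force": force on the tool from outside, world axes, zero at the start; "wrist_torque": the same for the moment, N m; "gripper_width": finger opening in mm; "grip_force": force on a finger pad.
Only numpy, scipy, OpenCV 4.12 (cv2) and the standard library are available. Lean on these libraries where they do the work, as an engineer would, in place of code of your own. Each camera call takes 0.05 s, during which the arm holds its last target. There are 200 camera calls.

### The job

Open the wooden tool chest by its knob, swinging the lid up and over its balance point so that it leans back against its stop and stays open by itself. Then put the small wooden mallet away: drop it handle-first through the slanting ring inside the chest until its head sits flat on the ring, and let go, leaving the lid open and the other things on the table where they stand.

Things in the scene. Friction and masses are not known exactly. Their poses are not given: they have to be found in the camera images.
- chest: Fixed wooden tool chest, 200 mm deep (x) x 280 mm wide (y) x 138 mm high without the lid; walls and floor 10 mm. Origin: centre of its underside, on the table. x points to its back (hinge side), y to its left end, z up; turned by up to 0.25 rad. A low punch tray fills its left end inside (y above 72 mm, up to 55 mm high).
- lid (a joint): Angle of the chest's lid (a hollow wooden lid, 200 x 280 x 40 mm high, board and rims 10 mm, about 0.45 kg) on the hinge along the back of the chest's rim, rad: 0 closed, grows as the front edge rises, stop at 1.80, leaning back. It falls shut below about 1.25 and falls open onto the stop above about 1.35; little hinge friction, no spring.
- lid_knob (a point): Grip point of the lid's turned wooden knob: on the knob's axis, 24 mm above the lid's upper face, 170 mm from the hinge line, midway along the lid. The knob is 26 mm in diameter from 11 to 31 mm above the lid, 36 mm tall in all, thinner below. Its axes turn with the lid (parallel to the chest's when closed).
- lid_hinge (a point): Middle of the hinge line, at the back edge of the chest's rim, 138 mm above the table; the hinge line is the chest's y axis. With the lid closed the knob point lies 170 mm in front of it and 64 mm above it; the lid's upper face is 40 mm above it.
- ring: Fixed steel ring, 26 mm inside, 36 mm outside diameter, 12 mm deep, in a slanting wooden bar (40 mm wide, face 4 mm below the rim) across the chest, front to back. Origin: centre of its upper rim, 112 mm above the table, at chest x -10, y -35 mm. z: its axis, up and out, leaning 35 degrees from vertical to the chest's right (-y); the handle goes in along -z. x: the chest's x.
- mallet: Small wooden mallet, 0.12 kg, lying on its side, handle pointing roughly to +y. Head: a block 44 mm along the handle (x) x 60 mm between striking faces (y) x 40 mm thick (z). Handle: round, 16 mm diameter, 110 mm long, from the head along -x. Origin: middle of the head's lower side face (on the table when lying); head centre and handle axis 20 mm above it. It balances in the head.
- mallet_neck (a point): Point on the handle's axis where the handle enters the head (centre of the head's underside, 22 mm from the head's centre). With the mallet home it lies at the ring's origin, to within the handle's play of 5 mm in the ring. Its axes are the mallet's.
- mallet_tip (a point): Free end of the mallet's handle, on its axis, 110 mm from the neck. Its axes are the mallet's.
- brush_pot: Loose white pot with three brushes, 76 mm in diameter, 210 mm tall with brushes, beyond the work. Origin: centre of its underside. Leave alone.
- bead_jar: Loose glass jar with a steel cap, 68 mm in diameter, 85 mm tall, out to one side. Origin: centre of its underside. Leave alone.
- varnish_tin: Loose bare tin, 68 mm in diameter, 75 mm tall, out to one side. Origin: centre of its underside. Leave alone.

How it is judged (in metres and radians):
On the way:
1. the lid leans open past its balance point, near its stop, with the robot off it (value of joint lid above 1.65 rad and contact force between each of the arm, the fingers and chest below 0.1 N), for 0.4 s.
At the end, for the whole second after the job is handed in: The lid leans open by itself (joint lid above 1.65 rad), and the mallet hangs at rest with its handle through the ring and its head on it: neck within 10 mm of the ring's origin, handle within 0.2 rad of the ring's axis, handle end more than 80 mm below the ring along its axis (value of joint lid above 1.65 rad and distance between mallet_neck and ring below 0.01 m and angle between the x axis of mallet and the z axis of ring, either way round below 0.2 rad and z of mallet_tip in the frame of ring below -0.08 m and linear speed of mallet below 0.02 m/s); the robot touches nothing.
It fails at once if a bystander (brush pot, jar or tin) is moved more than 25 mm (distance of any of brush_pot, bead_jar, varnish_tin from where it was at the start of the episode above 0.025 m).
It also fails if it takes over 72 s, if anything falls off the work surface, if the arm or the gripper's body presses on something with over 40 N, if the wrist force passes 120 N, or if a joint passes its speed limit or range.

## Working session

There is one attempt and no reset: what is moved stays moved. The work goes in short steps, Python scripts to look and compute and a tool call to move; the robot and the scene stay as the last step left them, time stands still between calls to the robot, and variables do not carry over. Pictures are saved under pics/ and viewed, at most 10 in all, crops included, and the job is handed in when it is done.

```bash
ls; mkdir -p pics
```

Create h.py:
```python
import numpy as np, cv2
from plant import bot, imaging, probe_bus
from scipy.spatial.transform import Rotation as Ro
def cam(n):
    p=imaging.camera_params(n); f=240/np.tan(np.radians(p['fov_y'])/2); return p,f,np.array(p['R']),np.array(p['t'])
def slopes(n,uv):
    p,f,R,t=cam(n); d=(np.atleast_2d(uv).astype(float)-[p['cx'],p['cy']])/f; s=d.copy()
    for _ in range(20): s=d/(1+p['k1']*(s**2).sum(1,keepdims=True))
    return s
def plane(n,uv,z):
    p,f,R,t=cam(n); s=slopes(n,uv); d=np.c_[s,np.ones(len(s))]@R; c=-R.T@t
    return c+d*((z-c[2])/d[:,2])[:,None]
def cloud(n,uv,depth):
    p,f,R,t=cam(n); s=slopes(n,uv); uv=np.atleast_2d(uv).astype(int); z=depth[uv[:,1],uv[:,0]][:,None]
    return (np.c_[s,np.ones(len(s))]*z-t)@R
def proj(n,X):
    p,f,R,t=cam(n); c=np.atleast_2d(X)@R.T+t; s=c[:,:2]/c[:,2:]; s=s*(1+p['k1']*(s**2).sum(1,keepdims=True)); return s*f+[p['cx'],p['cy']]
def rot(): 
    q=probe_bus.get_state()['ee_rot']; return Ro.from_quat([q[1],q[2],q[3],q[0]]).as_matrix()
```

Run:
```python
from h import *
for n in ('scene','top'):
    im,d=imaging.capture(n); cv2.imwrite(f'pics/{n}0.png',im[:,:,::-1]); np.save(f'{n}0.npy',d); p=imaging.camera_params(n); print(n,p, (d>0).mean())
s=probe_bus.get_state(); print(s['position'],rot().round(3),s['clock'],s['gripper_width'])
```

```text
pics
plant.py
scene {'fov_y': 51.84138071292448, 'cx': 319.5546354850555, 'cy': 235.5568258983761, 'k1': -0.058411331983417095, 'R': array([[ 0.02609168,  0.99963704, -0.00670965],
       [ 0.85879576, -0.0258499 , -0.51166554],
       [-0.51165326,  0.007588  , -0.85915852]]), 't': array([ -37.28295452, -446.95835381, 1844.61416383])} 0.995986328125
top {'fov_y': 49.137523295611004, 'cx': 319.4047946170266, 'cy': 239.05589320321903, 'k1': -0.07372022499054848, 'R': array([[-0.01154161, -0.99986453, -0.01173528],
       [-0.99845995,  0.01216069, -0.05412799],
       [ 0.05426337,  0.01109248, -0.99846504]]), 't': array([  21.22757883,  616.62324521, 1465.33184728])} 0.9959765625
[283.0608624  584.60858451 232.74778911] [[-0.9    0.436 -0.001]
 [ 0.436  0.9   -0.001]
 [-0.    -0.002 -1.   ]] 0.1 91.70499686982087
```

View pics/scene0.png

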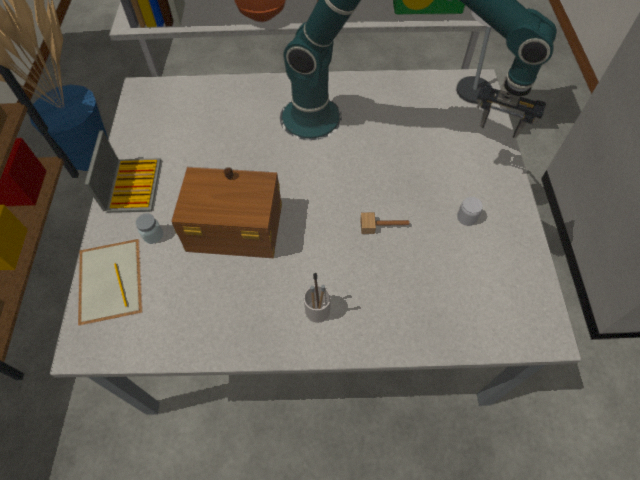

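View pics/top0.png

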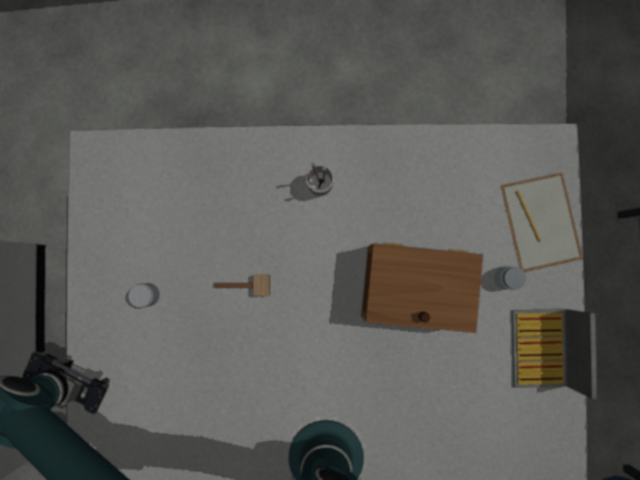

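The scene view shows the chest at about (230,210) with its knob at (229,172), the mallet at (385,223), the tin at (470,212), the jar at (148,228) and the pot at (317,303). In the top view the chest is at (423,288), the knob at (423,317) and the mallet at (240,285), with its handle to the left (+y).

Create m.py:
```python
from h import *
d=np.load('top0.npy'); im=cv2.imread('pics/top0.png')
V,U=np.mgrid[0:480,0:640]; uv=np.c_[U.ravel(),V.ravel()]
P=cloud('top',uv,d); ok=(d.ravel()>0)
def box(u0,v0,u1,v1): return ok&(uv[:,0]>u0)&(uv[:,0]<u1)&(uv[:,1]>v0)&(uv[:,1]<v1)
t=box(100,200,330,320); print('table z',np.median(P[t,2]))
b=box(355,235,490,340)
l=b&(P[:,2]>160)&(P[:,2]<190); print('lid z',np.median(P[l,2]),l.sum())
r=cv2.minAreaRect(P[l,:2].astype(np.float32)); print('lid rect',r, cv2.boxPoints(r).round(1).tolist())
k=b&(P[:,2]>195); print('knob',P[k].mean(0),P[k].min(0),P[k].max(0),k.sum())
hsv=cv2.cvtColor(im,cv2.COLOR_BGR2HSV).reshape(-1,3)
mm=box(200,260,280,310)&(hsv[:,1]>80)
h=mm&(P[:,2]>30); print('head z',np.median(P[h,2]),h.sum())
uvh=uv[h]; Q=plane('top',uvh,40); r=cv2.minAreaRect(Q[:,:2].astype(np.float32)); print('head rect',r)
g=mm&(uv[:,0]<246); Q2=plane('top',uv[g],24)
f=cv2.fitLine(Q2[:,:2].astype(np.float32),2,0,.01,.01).ravel(); print('handle n',g.sum(),'dir',f,'x',Q2[:,0].min(),Q2[:,0].max(),'y',Q2[:,1].min(),Q2[:,1].max())
for n,bx in dict(pot=(290,150,345,205),jar=(480,255,530,300),tin=(115,275,170,315)).items():
    o=box(*bx)&(P[:,2]>60); print(n,P[o].mean(0),P[o].min(0),P[o].max(0))
```

```bash
python3 m.py
```

```text
table z -0.270177031061675
lid z 177.06331039208527 8722
lid rect ((482.9762268066406, -251.11708068847656), (282.1593933105469, 201.5798797607422), 83.55022430419922) [[367.0, -380.0], [567.2999877929688, -402.6000061035156], [599.0, -122.30000305175781], [398.70001220703125, -99.5999984741211]]
knob [ 414.79649757 -239.65535107  210.08066524] [ 402.72209624 -254.1229386   196.3423925 ] [ 426.86917388 -228.44499217  219.02274713] 98
head z 38.97793201976489 313
head rect ((490.45574951171875, 231.612548828125), (147.99497985839844, 49.84145736694336), 89.4710464477539)
handle n 122 dir [8.720124e-03 9.999620e-01 4.915655e+02 2.664850e+02] x 487.0479213203791 496.1969073624223 y 224.13045318682683 309.0011008858008
pot [777.98352191  10.94566074 112.53567433] [738.37255611 -25.6114011   60.0313679 ] [813.03148643  47.31493533 211.75308492]
jar [ 505.52057073 -501.00650334   89.31914533] [ 473.70140902 -542.02434418   60.03009558] [ 560.34495186 -392.39237144  183.47653304]
tin [465.31324746 504.58560459  72.9808512 ] [432.76330243 473.73231258  60.27960049] [498.873361   536.88755504  86.01557286]
```

Add to h.py:
```python
def go(*targets):
    s=probe_bus.get_state(); R=rot(); print('now',s['position'].round(1),'yaw y',np.degrees(np.arctan2(R[1,1],R[0,1])).round(2),'q7',round(s['qpos'][6],2))
    for T in targets: print(T,'->',(R.T@(np.array(T)-s['position'])).round(1))
```

Add to m.py:
```python
print('----')
h=mm&(P[:,2]>34); Q=plane('top',uv[h],40); print(h.sum(),cv2.minAreaRect(Q[:,:2].astype(np.float32)),P[h].mean(0))
print('handle end y by 20 pct',np.percentile(Q2[:,1],[0,50,100]))
from h import go
go((470,180,290),(414,-242,290))
```

```bash
python3 m.py | sed -n '/----/,$p'
```

```text
----
278 ((490.3135070800781, 216.20831298828125), (117.1852035522461, 49.84145736694336), 89.4710464477539) [489.93788269 177.90773158  39.78398974]
handle end y by 20 pct [224.13045319 266.50993416 309.00110089]
now [283.1 584.6 232.7] yaw y 64.17 q7 -0.06
(470, 180, 290) -> [-344.6 -282.8  -56.8]
(414, -242, 290) -> [-478.1 -687.   -56.1]
```

Units first: shifts go in shares of 1000 mm and turns go in shares of 4 rad. So -345 mm / 1000 = -0.345, -283 mm / 1000 = -0.283, -0.34 rad / 4 = -0.085.

Emit:
drive_effector:
  increments:
    - [92,[-0.12,-0.1,-0.057],-0.025]
    - [92,[-0.345,-0.283,-0.057],-0.05]
    - [92,[-0.345,-0.283,-0.057],-0.085]
    - [92,[-0.345,-0.283,-0.057],-0.085]
    - [92,[-0.345,-0.283,-0.057],-0.085]
    - [92,[-0.345,-0.283,-0.057],-0.085]
    - [92,[-0.345,-0.283,-0.057],-0.085]
    - [92,[-0.345,-0.283,-0.057],-0.085]

```text
clock: 0.77
position: [421.6, 284.0, 278.4]
ee_rot: [-0.0, 0.055, 0.998, -0.0]
force: [0.5, 0.8, -0.3]
gripper_width: 91.8
grip_force: 0.0
```

```bash
python3 -c "
from h import *
go((470,180,290),(414,-242,290))"
```

```text
now [421.6 284.  278.4] yaw y 83.65 q7 0.81
(470, 180, 290) -> [-59.6 -98.  -11.6]
(414, -242, 290) -> [ -50.7 -523.6  -11.6]
```

Scaled: -520 mm / 1000 = -0.52, -98 mm / 1000 = -0.098.

Emit:
drive_effector:
  increments:
    - [92,[-0.06,-0.098,-0.012],0]
    - [92,[-0.06,-0.098,-0.012],0]
    - [92,[-0.06,-0.098,-0.012],0]
    - [92,[-0.055,-0.52,-0.012],0]
    - [92,[-0.055,-0.52,-0.012],0]
    - [92,[-0.055,-0.52,-0.012],0]
    - [92,[-0.055,-0.52,-0.012],0]
    - [92,[-0.055,-0.52,-0.012],0]

```text
clock: 1.43
position: [443.6, -26.5, 290.2]
ee_rot: [-0.0, 0.055, 0.998, 0.0]
force: [0.1, 0.2, -0.3]
gripper_width: 92.3
grip_force: 0.0
```

Emit:
drive_effector:
  increments:
    - [92,[0,-0.28,0],0]
    - [92,[0,-0.28,0],0]
    - [92,[0,-0.28,0],0]
    - [92,[0,-0.28,0],0]
    - [92,[0,-0.28,0],0]
    - [92,[0,-0.28,0],0]
    - [92,[0,-0.28,0],0]
    - [92,[0,-0.28,0],0]

```text
clock: 2.1
position: [411.2, -309.3, 290.4]
ee_rot: [-0.0, 0.06, 0.998, -0.002]
force: [0.4, -0.1, 0.1]
gripper_width: 91.8
grip_force: 0.0
```

```bash
python3 -c "
from h import *
go((414,-242,290),(414,-242,202))"
```

```text
now [ 411.2 -309.3  290.4] yaw y 83.12 q7 2.15
(414, -242, 290) -> [ 5.2 67.1  0.2]
(414, -242, 202) -> [ 5.2 67.4 88.2]
```

Scaled: 67 mm / 1000 = 0.067, 60 mm / 1000 = 0.06.

Emit:
drive_effector:
  increments:
    - [92,[0.005,0.067,0],0]
    - [92,[0.005,0.067,0],0]
    - [92,[0.005,0.067,0],0]
    - [92,[0.005,0.067,0.03],0]
    - [92,[0.005,0.067,0.06],0]
    - [92,[0.005,0.067,0.06],0]
    - [92,[0.005,0.067,0.06],0]

```text
clock: 2.68
position: [415.2, -235.3, 229.7]
ee_rot: [-0.002, 0.055, 0.998, 0.0]
force: [0.2, -0.9, -0.1]
gripper_width: 91.9
grip_force: 0.0
```

Run:
```python
from h import *
go((414,-242,202))
im,d=imaging.capture('top'); cv2.imwrite('pics/top1.png',cv2.resize(im[220:350,340:500,::-1],None,fx=4,fy=4))
im,d=imaging.capture('scene'); cv2.imwrite('pics/s1.png',cv2.resize(im[100:280,140:320,::-1],None,fx=3,fy=3))
```

```text
now [ 415.2 -235.3  229.7] yaw y 83.65 q7 2.02
(414, -242, 202) -> [ 0.4 -6.8 27.7]
```

View pics/s1.png

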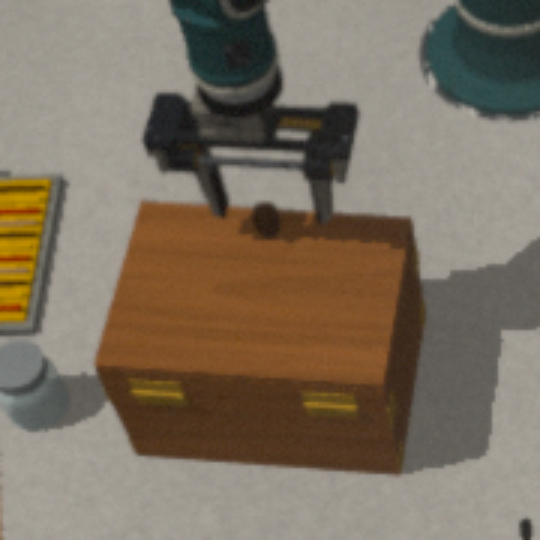

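The fingers straddle the knob (crop pixel (265,218)) and line up with the chest. I'll go down and grip.

Scaled: 28 mm / 1000 = 0.028, 10 mm / 1000 = 0.01.

Emit:
drive_effector:
  increments:
    - [92,[0,-0.006,0.01],0]
    - [92,[0,-0.006,0.028],0]
    - [92,[0,-0.006,0.028],0]
    - [92,[0,-0.006,0.028],0]
    - [20,[0,-0.006,0.028],0]
    - [20,[0,-0.006,0.028],0]
    - [20,[0,-0.006,0.028],0]
    - [20,[0,-0.006,0.028],0]
  grip_n: 12

```text
clock: 3.45
position: [415.8, -241.8, 203.0]
ee_rot: [0.001, 0.055, 0.998, -0.0]
force: [-0.0, 0.2, -0.2]
gripper_width: 67.5
grip_force: 0.0
```

Emit:
drive_effector:
  increments:
    - [20,[0,0,0],0]
    - [20,[0,0,0],0]
    - [20,[0,0,0],0]
    - [20,[0,0,0],0]
    - [20,[0,0,0],0]

```text
clock: 3.87
position: [415.3, -241.7, 202.3]
ee_rot: [-0.0, 0.055, 0.998, 0.0]
force: [0.4, 0.2, -0.3]
gripper_width: 34.0
grip_force: 0.2
```

Run:
```python
from h import *
R=rot(); p=probe_bus.get_state()['position']; print(p)
# arc deltas in tool frame
r=np.hypot(170,64); a0=np.arctan2(64,170); ex=np.array([np.cos(-.1126),np.sin(-.1126),0])
for th in np.linspace(0,1.76,17)[1:]:
    a=a0+th; d=ex*r*(np.cos(a0)-np.cos(a))+np.array([0,0,1])*r*(np.sin(a)-np.sin(a0)); print(round(th,2),(R.T@d).round(1))
```

```text
[ 415.34526727 -241.7303205   202.28520519]
0.11 [ -8.1  -0.  -18.3]
0.22 [-18.1  -0.  -35.6]
0.33 [-29.9  -0.  -51.6]
0.44 [-43.4  -0.1 -66.3]
0.55 [-58.5  -0.1 -79.4]
0.66 [-74.9  -0.1 -90.8]
0.77 [ -92.5   -0.2 -100.3]
0.88 [-111.    -0.2 -107.8]
0.99 [-130.2   -0.2 -113.2]
1.1 [-149.9   -0.3 -116.5]
1.21 [-169.9   -0.3 -117.7]
1.32 [-189.8   -0.3 -116.6]
1.43 [-209.5   -0.4 -113.3]
1.54 [-228.7   -0.4 -107.9]
1.65 [-247.2   -0.4 -100.4]
1.76 [-264.8   -0.4  -90.9]
```

Emit:
drive_effector:
  increments:
    - [20,[0,0,0],0]
    - [20,[0,0,0],0]
    - [20,[0,0,0],0]
    - [20,[0,0,0],0]
    - [20,[0,0,0],0]
  grip_n: 12

```text
clock: 4.28
position: [415.1, -245.5, 202.7]
ee_rot: [0.001, 0.056, 0.998, -0.003]
force: [-0.6, -9.8, -2.7]
gripper_width: 25.5
grip_force: 12.0
```

Emit:
drive_effector:
  increments:
    - [20,[-0.004,0,-0.009],0]
    - [20,[-0.008,0,-0.018],0]
    - [20,[-0.013,0,-0.027],0]
    - [20,[-0.018,0,-0.036],0]
    - [20,[-0.024,0,-0.044],0]
    - [20,[-0.03,0,-0.052],0]
    - [20,[-0.037,0,-0.059],0]
    - [20,[-0.043,0,-0.066],0]

```text
clock: 4.95
position: [456.5, -250.3, 268.6]
ee_rot: [-0.001, 0.057, 0.998, -0.002]
force: [-0.8, -9.7, -3.0]
gripper_width: 25.4
grip_force: 12.0
```

Scaled: -147 mm / 1000 = -0.147, -127 mm / 1000 = -0.127.

Emit:
drive_effector:
  increments:
    - [20,[-0.015,-0.002,-0.013],0]
    - [20,[-0.031,-0.004,-0.024],0]
    - [20,[-0.049,-0.004,-0.034],0]
    - [20,[-0.068,-0.004,-0.042],0]
    - [20,[-0.087,-0.004,-0.047],0]
    - [20,[-0.107,-0.004,-0.05],0]
    - [20,[-0.127,-0.004,-0.052],0]
    - [20,[-0.147,-0.004,-0.051],0]

```text
clock: 5.62
position: [604.5, -267.1, 319.8]
ee_rot: [0.0, 0.055, 0.998, -0.0]
force: [0.2, -0.6, -1.3]
gripper_width: 25.4
grip_force: 12.0
```

Emit:
drive_effector:
  increments:
    - [20,[-0.01,0,0.002],0]
    - [20,[-0.02,0,0.004],0]
    - [20,[-0.03,0,0.006],0]
    - [20,[-0.039,0,0.009],0]
    - [20,[-0.057,0,0.016],0]
    - [20,[-0.074,0,0.025],0]
    - [20,[-0.074,0,0.025],0]

```text
clock: 6.2
position: [680.2, -275.7, 292.3]
ee_rot: [0.001, 0.055, 0.998, -0.001]
force: [2.6, -2.7, 2.5]
gripper_width: 25.7
grip_force: 12.0
```

```bash
python3 -c "
from h import *
im,d=imaging.capture('scene'); cv2.imwrite('pics/s2.png',cv2.resize(im[100:300,130:340,::-1],None,fx=2.8,fy=2.8))"
```

```text
(no output)
```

View pics/s2.png

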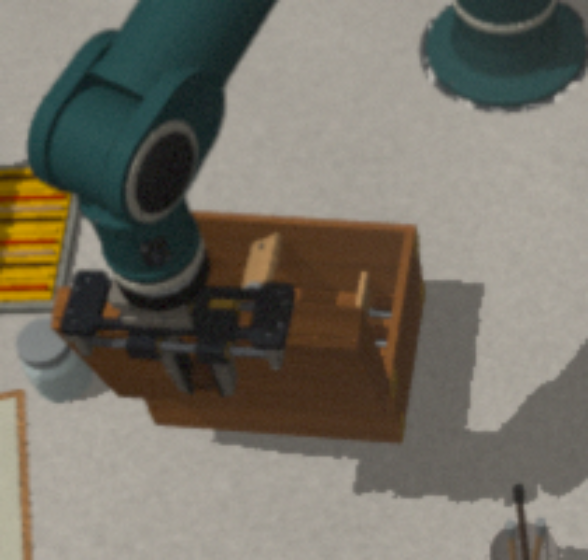

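The lid is open and leaning back, with the gripper behind it holding the knob. I'll release and rise.

Emit:
drive_effector:
  increments:
    - [70,[0,0,0],0]
    - [70,[0,0,0],0]
    - [70,[0,0,0],0]
    - [70,[0,0,0],0]
    - [70,[0,0,0],0]
    - [70,[0,0,0],0]

```text
clock: 6.75
position: [677.1, -274.7, 294.4]
ee_rot: [-0.0, 0.055, 0.998, 0.0]
force: [0.1, 0.4, -0.3]
gripper_width: 63.3
grip_force: 0.0
```

Emit:
drive_effector:
  increments:
    - [70,[0,0,-0.015],0]
    - [70,[0,0,-0.04],0]
    - [70,[0,0,-0.08],0]
    - [70,[0,0,-0.12],0]
    - [70,[0,0,-0.15],0]
    - [70,[0,0,-0.15],0]

```text
clock: 7.25
position: [678.4, -276.1, 452.8]
ee_rot: [0.006, 0.055, 0.998, -0.002]
force: [0.8, -0.5, 0.9]
gripper_width: 70.1
grip_force: 0.0
```

```bash
python3 -c "
from h import *
go((490,150,300))
im,d=imaging.capture('scene'); cv2.imwrite('pics/s3.png',cv2.resize(im[100:300,130:340,::-1],None,fx=2.8,fy=2.8))"
```

```text
now [ 678.4 -276.1  452.8] yaw y 83.67 q7 1.97
(490, 150, 300) -> [236.1 403.2 148.7]
```

View pics/s3.png

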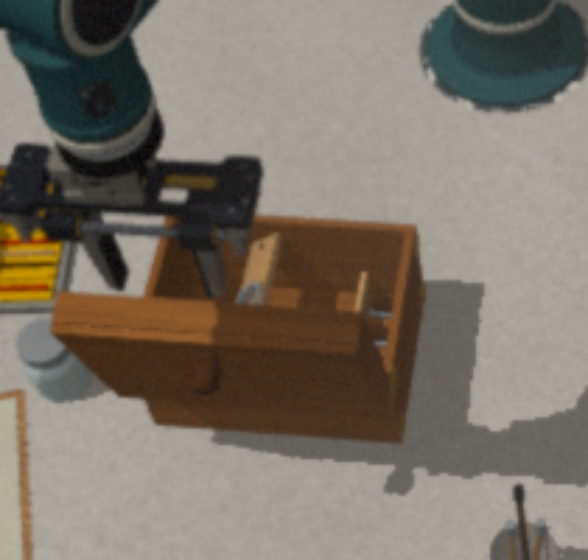

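The lid stays open by itself: the gripper is clear of it and the knob shows at crop (205,373). Next is the mallet, so I'll measure its head more precisely while travelling.

Scaled: 403 mm / 1000 = 0.403, 250 mm / 1000 = 0.25, 0.125 rad / 4 = 0.0313.

Emit:
drive_effector:
  increments:
    - [80,[0.06,0.06,0],0.0313]
    - [80,[0.1,0.25,0],0.0625]
    - [80,[0.19,0.403,0],0.0938]
    - [80,[0.19,0.403,0],0.125]
    - [80,[0.19,0.403,0],0.1563]
    - [80,[0.19,0.403,0],0.1875]
    - [80,[0.19,0.403,0],0.2188]
    - [80,[0.19,0.403,0],0.25]

```text
clock: 7.97
position: [571.7, 22.7, 442.9]
ee_rot: [-0.001, 0.507, 0.862, -0.001]
force: [0.8, -0.0, 0.5]
gripper_width: 80.0
grip_force: 0.0
```

Emit:
drive_effector:
  increments:
    - [80,[0,0,0],0]
    - [80,[0,0,0],0]

```text
clock: 8.13
position: [572.3, 23.7, 443.1]
ee_rot: [-0.001, 0.502, 0.865, -0.0]
force: [0.6, 0.1, 1.1]
gripper_width: 80.2
grip_force: 0.0
```

Run:
```python
from h import *
go((490,165,300))
im=cv2.imread('pics/top0.png'); d=np.load('top0.npy'); hsv=cv2.cvtColor(im,cv2.COLOR_BGR2HSV)
m=((hsv[...,1]>80)*255).astype(np.uint8); m[:,:200]=0;m[:,290:]=0;m[:250]=0;m[310:]=0
head=cv2.morphologyEx(m,cv2.MORPH_OPEN,np.ones((13,13)))
vs,us=np.nonzero(head); print('head px',us.min(),us.max(),vs.min(),vs.max())
c,(w,h),a=cv2.minAreaRect(np.c_[us,vs].astype(np.float32)); print(c,w,h,a, plane('top',[c],40),plane('top',[[us.min(),268],[us.max()+1,268]],40)[:,1])
vs2,us2=np.nonzero(m&~cv2.dilate(head,np.ones((5,5)))); k=us2<250; print('handle px',us2[k].min(),us2[k].max(),vs2[k].min(),vs2[k].max(), plane('top',[[us2[k].min(),vs2[k].mean()]],20))
```

```text
now [572.3  23.7 443.1] yaw y 29.71 q7 0.53
(490, 165, 300) -> [163.3  -1.3 143.4]
head px 254 268 276 294
(261.0, 285.0) 18.0 14.0 90.0 [[489.93014564 177.12662279  40.        ]] [196.32625809 154.53248482]
handle px 215 249 283 287 [[491.72931184 309.8336251   20.        ]]
```

Scaled: 300 mm / 1000 = 0.3, 200 mm / 1000 = 0.2, 0.527 rad / 4 = 0.1318.

Emit:
drive_effector:
  increments:
    - [90,[0.163,-0.001,0.1],0.0313]
    - [90,[0.163,-0.001,0.2],0.0625]
    - [90,[0.163,-0.001,0.2],0.0938]
    - [90,[0.163,-0.001,0.3],0.1318]
    - [90,[0.163,-0.001,0.3],0.1318]
    - [90,[0.163,-0.001,0.3],0.1318]
    - [90,[0.163,-0.001,0.3],0.1318]
    - [90,[0.163,-0.001,0.3],0.1318]

```text
clock: 8.8
position: [495.5, 154.9, 159.6]
ee_rot: [0.0, 0.713, 0.701, -0.0]
force: [0.1, 0.6, -0.9]
gripper_width: 90.4
grip_force: 0.0
```

Emit:
drive_effector:
  increments:
    - [90,[0,0,0],0]
    - [90,[0,0,0],0]

```text
clock: 8.97
position: [495.1, 154.7, 160.3]
ee_rot: [-0.0, 0.713, 0.702, -0.003]
force: [0.4, -0.6, 1.4]
gripper_width: 90.2
grip_force: 0.0
```

Run:
```python
from h import *
go((490,166,100),(490,166,25))
```

```text
now [495.1 154.7 160.3] yaw y -0.89 q7 -0.16
(490, 166, 100) -> [11.4 -5.  60.3]
(490, 166, 25) -> [ 11.7  -4.8 135.3]
```

Scaled: 135 mm / 1000 = 0.135, 110 mm / 1000 = 0.11.

Emit:
drive_effector:
  increments:
    - [90,[0.011,-0.005,0.04],0]
    - [90,[0.011,-0.005,0.08],0]
    - [90,[0.011,-0.005,0.11],0]
    - [90,[0.011,-0.005,0.135],0]
    - [90,[0.011,-0.005,0.135],0]
    - [90,[0.011,-0.005,0.135],0]
    - [50,[0.011,-0.005,0.135],0]
    - [50,[0.011,-0.005,0.135],0]
  grip_n: 3

```text
clock: 9.63
position: [493.4, 167.8, 29.3]
ee_rot: [0.001, 0.713, 0.701, 0.002]
force: [-0.3, 0.5, 0.6]
gripper_width: 78.6
grip_force: 0.0
```

Emit:
drive_effector:
  increments:
    - [50,[0,0,0],0]
    - [50,[0,0,0],0]
    - [50,[0,0,0],0]
    - [50,[0,0,0],0]
    - [50,[0,0,0],0]
    - [50,[0,0,0],0]
  grip_n: 3

```text
clock: 10.13
position: [491.3, 168.0, 27.0]
ee_rot: [0.0, 0.712, 0.702, 0.0]
force: [-0.5, 1.1, 4.6]
gripper_width: 59.8
grip_force: 3.0
```

```bash
python3 -c "
from h import *
go((490,166,100))"
```

```text
now [491.3 168.   27. ] yaw y -0.85 q7 -0.04
(490, 166, 100) -> [ -1.9  -1.2 -73. ]
```

Scaled: -98 mm / 1000 = -0.098, -91 mm / 1000 = -0.091.

Emit:
drive_effector:
  increments:
    - [50,[0.003,0,-0.012],0]
    - [50,[0.007,0,-0.024],0]
    - [50,[0.011,0,-0.036],0]
    - [50,[0.022,0,-0.057],0]
    - [50,[0.038,0,-0.076],0]
    - [50,[0.056,0,-0.091],0]
    - [50,[0.066,0,-0.098],0]
    - [50,[0.066,0,-0.098],0]
  grip_n: 3

```text
clock: 10.8
position: [492.7, 237.1, 126.7]
ee_rot: [0.0, 0.711, 0.703, 0.002]
force: [0.0, 0.1, -1.7]
gripper_width: 60.1
grip_force: 3.0
```

```bash
python3 -c "
from h import *
for n,b in (('scene',(140,260,330,460)),('top',(240,330,190,290))):
    im,d=imaging.capture(n); cv2.imwrite(f'pics/{n}4.png',im[:,:,::-1]); np.save(f'{n}4.npy',d)
im=cv2.imread('pics/scene4.png'); cv2.imwrite('pics/s4.png',cv2.resize(im[100:280,320:500],None,fx=3,fy=3))
"
```

```text
(no output)
```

View pics/s4.png

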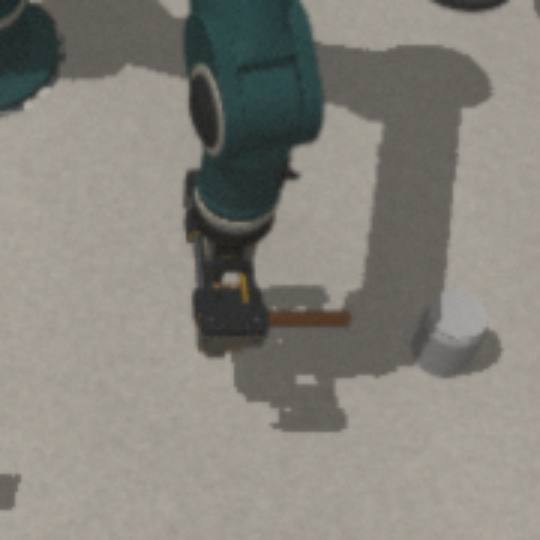

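The mallet seems to be held nearly level: the handle runs from (265,318) to (350,318) in the crop. I'll measure its slope.

Create tilt.py:
```python
from h import *
import sys
def meas(n='top'):
    im,d=imaging.capture(n); hsv=cv2.cvtColor(im,cv2.COLOR_RGB2HSV)
    V,U=np.nonzero((hsv[...,1]>80)&(hsv[...,0]<25)&(d>0)); uv=np.c_[U,V]; P=cloud(n,uv,d)
    p=probe_bus.get_state()['position']; k=(abs(P[:,0]-p[0])<45)&(P[:,1]>p[1]-60)&(P[:,1]<p[1]+190)&(P[:,2]>3)&(P[:,2]<p[2]+40); P=P[k]
    y0=P[:,1].min()
    for y in np.arange(-60,190,10):
        q=P[(P[:,1]>=p[1]+y)&(P[:,1]<p[1]+y+10)]
        if len(q)>2: print(n,y+5,len(q),np.median(q,0).round(1))
    return p
if __name__=='__main__': print(meas('top').round(1)); meas('scene')
```

```bash
python3 tilt.py
```

```text
[491.3 232.5 123.9]
scene 15 5 [467.1 244.9 136.1]
scene 25 4 [467.7 257.4 136.3]
scene 65 14 [498.5 295.7 121. ]
scene 75 19 [496.1 307.3 119. ]
scene 85 13 [496.3 316.9 116.4]
scene 95 14 [498.5 326.3 118.1]
scene 105 19 [497.7 336.9 118.4]
scene 115 13 [497.8 347.1 117.9]
scene 125 13 [499.3 357.6 117. ]
scene 135 12 [499.1 365.6 118.3]
```

Scaled: 97 mm / 1000 = 0.097, 95 mm / 1000 = 0.095.

Emit:
drive_effector:
  increments:
    - [50,[0,0,0.03],0]
    - [50,[0,0,0.06],0]
    - [50,[0,0,0.08],0]
    - [50,[0,0,0.09],0]
    - [50,[0,0,0.095],0]
    - [50,[0,0,0.097],0]
    - [50,[0,0,0.097],0]
    - [50,[0,0,0.097],0]
  grip_n: 3

```text
clock: 11.67
position: [492.9, 233.9, 28.6]
ee_rot: [0.0, 0.713, 0.702, 0.001]
force: [-0.2, -0.4, -1.2]
gripper_width: 60.3
grip_force: 3.0
```

Emit:
drive_effector:
  increments:
    - [80,[0,0,0],0]
    - [80,[0,0,0],0]
    - [80,[0,0,0],0]
    - [80,[0,0,0],0]
    - [80,[0,0,-0.01],0]
    - [80,[-0.008,0,-0.021],0]
    - [80,[-0.015,0,-0.021],0]
    - [80,[-0.015,0,-0.021],0]

```text
clock: 12.33
position: [492.6, 216.7, 49.9]
ee_rot: [0.001, 0.713, 0.701, 0.001]
force: [0.1, 0.3, -0.3]
gripper_width: 79.6
grip_force: 0.0
```

```bash
python3 tilt.py
```

```text
top 145 11 [494.  361.9  29.1]
top 155 6 [495.4 369.6  26.1]
[492.2 217.4  49.3]
scene 15 6 [496.5 236.1  28.6]
scene 25 12 [522.9 243.7  17.2]
scene 35 9 [523.4 253.2  14.4]
scene 45 5 [522.4 260.2  14.4]
scene 55 5 [497.9 277.5  26. ]
scene 65 14 [499.9 283.8  25.2]
scene 75 16 [497.6 292.9  25.9]
scene 85 15 [499.9 303.   26. ]
scene 95 15 [497.8 312.7  25.5]
scene 105 17 [500.1 322.8  26.4]
scene 115 14 [499.3 332.   27.8]
scene 125 17 [500.2 343.9  26.2]
scene 135 14 [497.8 353.9  25.8]
scene 145 17 [500.2 364.2  25.6]
scene 155 7 [501.1 371.5  26.7]
```

Emit:
drive_effector:
  increments:
    - [50,[0,0,0],0]
    - [50,[0,0,0],0]
    - [50,[0,0,0],0]
    - [50,[0,0,0],0]
    - [50,[0,0,0],0]
    - [50,[0,0,0],0]
    - [50,[0,0,0],0]
  grip_n: 3

```text
clock: 13.02
position: [491.7, 218.7, 48.5]
ee_rot: [-0.0, 0.712, 0.702, -0.0]
force: [-0.3, 0.7, -0.5]
gripper_width: 60.3
grip_force: 3.0
```

Emit:
drive_effector:
  increments:
    - [50,[0.005,0,-0.014],0]
    - [50,[0.009,0,-0.026],0]
    - [50,[0.014,0,-0.038],0]
    - [50,[0.027,0,-0.06],0]
    - [50,[0.036,0,-0.07],0]
    - [50,[0.044,0,-0.079],0]
    - [50,[0.055,0,-0.087],0]
    - [50,[0.065,0,-0.095],0]

```text
clock: 13.68
position: [492.5, 284.6, 144.0]
ee_rot: [-0.0, 0.712, 0.702, -0.0]
force: [0.6, 0.6, -0.5]
gripper_width: 60.1
grip_force: 3.0
```

```bash
python3 tilt.py
```

```text
top -15 80 [494.7 273.2 114.9]
top -5 33 [488.4 279.7 119.9]
[493.1 287.6 145.4]
scene -15 47 [495.5 273.3 115.3]
scene -5 30 [504.4 279.  119. ]
scene 5 13 [523.7 291.8 100.4]
scene 15 16 [523.8 302.6 103.2]
scene 25 17 [523.5 310.6 112.4]
scene 35 11 [522.  320.7 113.2]
scene 45 6 [499.4 333.2  81.1]
scene 55 14 [500.4 340.4  70.2]
scene 65 14 [501.  352.2  57.8]
scene 75 13 [500.4 362.5  52.1]
scene 85 14 [500.7 371.3  38.2]
scene 95 14 [499.7 382.9  28.1]
scene 105 4 [500.7 388.9  24.3]
```

Scaled: -120 mm / 1000 = -0.12, -82 mm / 1000 = -0.082.

Emit:
drive_effector:
  increments:
    - [50,[0,0,-0.04],0]
    - [50,[0,0,-0.082],0]
    - [50,[0,0,-0.12],0]
    - [50,[0,0,-0.12],0]
  grip_n: 3

```text
clock: 14.12
position: [496.5, 284.6, 270.4]
ee_rot: [0.001, 0.713, 0.701, 0.006]
force: [1.5, 0.1, -2.4]
gripper_width: 60.1
grip_force: 3.0
```

Emit:
drive_effector:
  increments:
    - [50,[0,0,0],0]
    - [50,[0,0,0],0]
  grip_n: 12

```text
clock: 14.28
position: [492.0, 283.1, 262.3]
ee_rot: [-0.0, 0.712, 0.702, -0.001]
force: [-0.5, 0.5, -2.1]
gripper_width: 59.7
grip_force: 12.0
```

```bash
python3 tilt.py
```

Run:
```python
from h import *
im,d=imaging.capture('top'); cv2.imwrite('pics/top5.png',im[:,:,::-1]); np.save('top5.npy',d)
cv2.imwrite('pics/t5.png',cv2.resize(im[230:345,340:500,::-1],None,fx=5,fy=5,interpolation=cv2.INTER_CUBIC))
print('ring pred px',proj('top',[[469.2,-284.7,112]]), proj('top',[[469.2,-284.7,112]])-[340,230])
```

```text
top -25 19 [494.8 261.7 236.4]
top -15 106 [492.6 268.5 239. ]
top -5 90 [491.6 277.5 243. ]
[491.6 282.9 261.7]
scene -25 31 [499.8 260.9 236. ]
scene -15 80 [498.3 268.1 238.2]
scene -5 47 [519.  274.9 236.6]
scene 5 18 [523.3 287.7 219.8]
scene 15 18 [521.9 298.3 223.2]
scene 25 12 [500.7 308.5 171.2]
scene 35 16 [499.1 318.2 152.4]
scene 45 17 [499.9 327.2 131.9]
scene 55 9 [500.4 335.6 115.9]
ring pred px [[433.07065605 291.72520181]] [[93.07065605 61.72520181]]
```

View pics/t5.png

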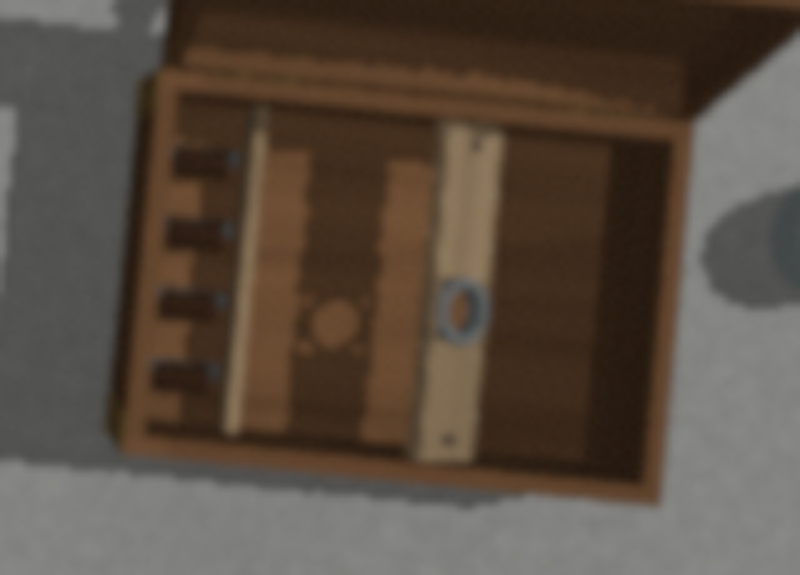

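The ring shows at crop (464,311), which is full-image (432.8,292.2). That agrees with the predicted (433.1,291.7), and the lid is open. The handle is 64° below level, so I'll press its tip lightly on the table to bring it to 55°.

Units first: shifts go in shares of 1000 mm and turns go in shares of 4 rad. So 113 mm / 1000 = 0.113, 110 mm / 1000 = 0.11.

Emit:
drive_effector:
  increments:
    - [50,[0,0,0.04],0]
    - [50,[0,0,0.075],0]
    - [50,[0,0,0.095],0]
    - [50,[0,0,0.103],0]
    - [50,[0,0,0.11],0]
    - [50,[0,0,0.113],0]
    - [50,[0,0,0.113],0]
  grip_n: 6

```text
clock: 15.02
position: [493.6, 282.6, 150.7]
ee_rot: [0.001, 0.713, 0.701, -0.0]
force: [-0.5, -1.4, 2.2]
gripper_width: 59.9
grip_force: 6.0
```

Emit:
drive_effector:
  increments:
    - [50,[0,0,-0.04],0]
    - [50,[0,0,-0.07],0]
    - [50,[0,0,-0.12],0]
    - [50,[0,0,-0.15],0]
    - [50,[0,0,-0.15],0]
    - [50,[0,0,-0.15],0]
  grip_n: 12

```text
clock: 15.52
position: [493.9, 284.2, 302.9]
ee_rot: [0.0, 0.712, 0.702, 0.003]
force: [-0.1, -0.1, -0.9]
gripper_width: 60.1
grip_force: 12.0
```

Create ax.py:
```python
from h import *
pts=[]
for i in range(3):
    im,d=imaging.capture('scene'); hsv=cv2.cvtColor(im,cv2.COLOR_RGB2HSV)
    V,U=np.nonzero((hsv[...,1]>80)&(hsv[...,0]<25)&(d>0)); P=cloud('scene',np.c_[U,V],d); p=probe_bus.get_state()['position']
    k=(abs(P[:,0]-p[0]-4)<16)&(P[:,2]<p[2]-60)&(P[:,2]>p[2]-170)&(P[:,1]>p[1]-10)&(P[:,1]<p[1]+140); pts.append(P[k])
P=np.vstack(pts); f=cv2.fitLine(P.astype(np.float32),cv2.DIST_HUBER,0,.01,.01).ravel(); v=f[:3]*-np.sign(f[2]); c=f[3:]
s=(P-c)@v; print('n',len(P),'dir',v.round(3),'angle from vertical',np.degrees(np.arccos(-v[2])).round(1)); print('TCP',p.round(1),'centre of handle pts',c.round(1),'s range',np.percentile(s,[1,99]).round(1))
print('tip pt',(c+v*np.percentile(s,99)).round(1),'rel TCP',(c+v*np.percentile(s,99)-p).round(1))
```

```bash
python3 ax.py
```

```text
n 165 dir [-0.03   0.474 -0.88 ] angle from vertical 28.4
TCP [491.8 283.3 299. ] centre of handle pts [498.3 321.7 193.9] s range [-36.4  36.4]
tip pt [497.2 339.  161.9] rel TCP [   5.4   55.7 -137.1]
```

Scaled: 158 mm / 1000 = 0.158, 150 mm / 1000 = 0.15.

Emit:
drive_effector:
  increments:
    - [50,[0,0,0.04],0]
    - [50,[0,0,0.08],0]
    - [50,[0,0,0.12],0]
    - [50,[0,0,0.14],0]
    - [50,[0,0,0.15],0]
    - [50,[0,0,0.158],0]
    - [50,[0,0,0.158],0]
  grip_n: 6

```text
clock: 16.25
position: [492.5, 282.2, 141.1]
ee_rot: [0.0, 0.713, 0.701, -0.002]
force: [0.9, -0.8, -1.0]
gripper_width: 61.2
grip_force: 5.9
```

Emit:
drive_effector:
  increments:
    - [50,[0,0,-0.04],0]
    - [50,[0,0,-0.07],0]
    - [50,[0,0,-0.12],0]
    - [50,[0,0,-0.15],0]
    - [50,[0,0,-0.15],0]
    - [50,[0,0,-0.15],0]
  grip_n: 12

```text
clock: 16.75
position: [493.8, 284.3, 295.1]
ee_rot: [-0.0, 0.712, 0.702, 0.003]
force: [0.0, 0.4, -2.0]
gripper_width: 60.6
grip_force: 11.9
```

```bash
python3 ax.py
```

```text
n 175 dir [-0.05   0.501 -0.864] angle from vertical 30.3
TCP [491.8 283.4 291.1] centre of handle pts [496.3 322.1 194.7] s range [-36.2  36.7]
tip pt [494.5 340.5 163. ] rel TCP [   2.7   57.2 -128.1]
```

Run:
```python
from h import *
im,d=imaging.capture('scene'); p=probe_bus.get_state()['position']; u,v=proj('scene',[p+[0,30,-60]])[0].astype(int); print(u,v)
c=im[v-40:v+50,u-60:u+60,::-1]; cv2.imwrite('pics/s6.png',cv2.resize(c,None,fx=6,fy=6,interpolation=cv2.INTER_CUBIC))
for o in ([0,0,0],[0,0,-19],[0,54,-131]): print(o,(proj('scene',[p+o])[0]-[u-60,v-40])*6)
```

```text
420 182
[0, 0, 0] [321.05375639 164.52665125]
[0, 0, -19] [314.67320049 190.30394681]
[0, 54, -131] [388.5909857  328.16025878]
```

View pics/s6.png

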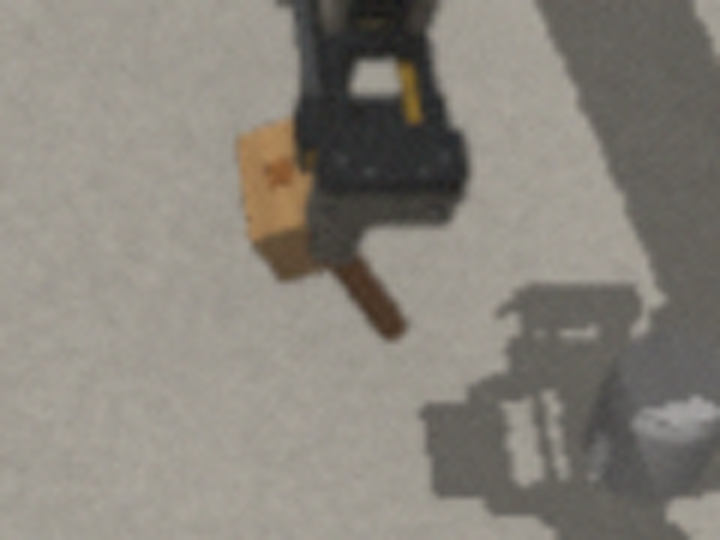

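The handle tip shows at crop (395,330), where I predicted it, so the tip offset from the TCP is good. Next I carry it over the ring.

Scaled: -290 mm / 1000 = -0.29, -200 mm / 1000 = -0.2, 0.1 rad / 4 = 0.025.

Emit:
drive_effector:
  increments:
    - [50,[0,0,-0.04],0.0125]
    - [50,[-0.2,-0.02,-0.04],0.025]
    - [50,[-0.29,-0.02,-0.04],0.025]
    - [50,[-0.29,-0.02,-0.04],0.025]
    - [50,[-0.29,-0.02,-0.04],0.025]
    - [50,[-0.29,-0.02,-0.04],0.025]
    - [50,[-0.29,-0.02,-0.04],0.025]
    - [50,[-0.29,-0.02,-0.04],0.025]
  grip_n: 12

```text
clock: 17.62
position: [467.1, -8.1, 331.5]
ee_rot: [-0.001, 0.747, 0.665, -0.001]
force: [1.7, -0.9, -2.0]
gripper_width: 60.3
grip_force: 11.9
```

Emit:
drive_effector:
  increments:
    - [50,[-0.28,0,0],0]
    - [50,[-0.28,0,0],0]
    - [50,[-0.28,0,0],0]
    - [50,[-0.28,0,0],0]
    - [50,[-0.28,0,0],0]
    - [50,[-0.28,0,0],0]
    - [50,[-0.28,0,0],0]
    - [50,[-0.28,0,0],0]

```text
clock: 18.28
position: [433.1, -290.7, 332.0]
ee_rot: [0.001, 0.75, 0.661, -0.003]
force: [-0.0, 0.2, -2.0]
gripper_width: 60.3
grip_force: 11.9
```

```bash
python3 -c "
from h import *
go((462.5,-351.2,330))"
```

```text
now [ 433.1 -290.7  332. ] yaw y -7.19 q7 0.62
(462.5, -351.2, 330) -> [-56.3  36.7   2.2]
```

Scaled: -56 mm / 1000 = -0.056, 37 mm / 1000 = 0.037.

Emit:
drive_effector:
  increments:
    - [50,[-0.028,0.018,0],0]
    - [50,[-0.056,0.037,0.015],0]
    - [50,[-0.056,0.037,0.032],0]
    - [50,[-0.056,0.037,0.032],0]
    - [50,[-0.056,0.037,0.032],0]

```text
clock: 18.7
position: [465.7, -343.1, 298.9]
ee_rot: [-0.002, 0.747, 0.665, -0.001]
force: [0.5, -0.3, -1.7]
gripper_width: 60.0
grip_force: 12.0
```

```bash
python3 ax.py
```

Run:
```python
from h import *
for n in ('scene','top'):
    im,d=imaging.capture(n); p=probe_bus.get_state()['position']; u,v=proj(n,[[469,-285,140]])[0].astype(int); print(n,u,v)
    c=im[v-45:v+45,u-60:u+60,::-1]; c=cv2.resize(c,None,fx=5,fy=5,interpolation=cv2.INTER_CUBIC); cv2.imwrite(f'pics/{n}7.png',c)
    for X in ([469,-285,112],p+[5.1,53.8,-131]): print(X,((proj(n,[X])[0]-[u-60,v-45])*5).round())
cv2.imwrite('pics/both7.png',np.vstack([cv2.imread('pics/scene7.png'),cv2.imread('pics/top7.png')])[:,:][::1][:900]) 
a=cv2.imread('pics/both7.png'); cv2.imwrite('pics/b7.png',cv2.resize(a,None,fx=.66,fy=.66))
```

```text
n 404 dir [ 0.045  0.482 -0.875] angle from vertical 29.0
TCP [ 466.9 -343.2  301.4] centre of handle pts [ 472.1 -303.1  204.6] s range [-42.3  43.7]
tip pt [ 474.1 -282.1  166.4] rel TCP [   7.2   61.2 -135. ]
scene 216 199
[469, -285, 112] [310. 254.]
[ 472.11467887 -289.48309051  170.66009005] [284. 202.]
top 435 292
[469, -285, 112] [291. 224.]
[ 472.15341085 -289.53648188  170.72398116] [324. 223.]
```

View pics/b7.png

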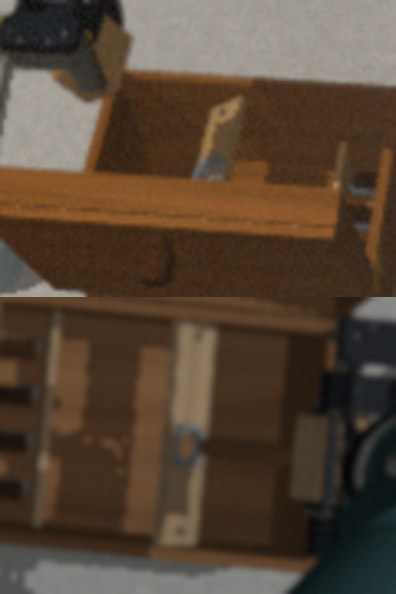

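The bottom half (top view) shows the handle running from the head at (305,455) to just right of the ring at (187,447). I'll measure both with depth.

Create rt.py:
```python
from h import *
V,U=np.mgrid[230:345,340:500]; uv=np.c_[U.ravel(),V.ravel()]
im,d=imaging.capture('top'); P=cloud('top',uv,d); p=probe_bus.get_state()['position']
ex=np.array([.9937,-.1124,0]); ey=np.array([.1124,.9937,0]); Q=P-p
C=np.c_[Q@ex,Q@ey,Q[:,2]]   # chest axes about the TCP
k=(C[:,1]>5)&(C[:,1]<90)&(abs(C[:,0])<25)&(P[:,2]>142)&(C[:,2]<-40)
for y in range(5,90,6):
    q=C[k&(C[:,1]>=y)&(C[:,1]<y+6)]
    if len(q)>1: print(y+3,len(q),np.median(q,0).round(1))
print('tip edge chest y',C[k,1].max().round(1),'TCP',p.round(1))
im0=cv2.imread('pics/top5.png'); hsv=cv2.cvtColor(im0,cv2.COLOR_BGR2HSV).astype(int)
m=np.zeros((480,640),np.uint8); m[282:303,424:442]=1; b=im0.astype(int); m&=((b[...,0]>b[...,2])).astype(np.uint8)
vs,us=np.nonzero(m); print('ring px n',len(us),(us.min()+us.max())/2,(vs.min()+vs.max())/2, plane('top',[[(us.min()+us.max())/2,(vs.min()+vs.max())/2]],112))
```

```bash
python3 rt.py
```

```text
14 8 [ -1.8  16.2 -52. ]
20 25 [  0.5  20.6 -57.6]
26 21 [ -1.   25.9 -66.9]
32 23 [ -1.7  32.1 -77. ]
38 26 [ -0.9  38.1 -86.7]
44 20 [ -0.6  44.5 -96.4]
50 18 [  -1.2   49.8 -104.6]
56 24 [  -0.9   55.8 -116.6]
62 20 [  -1.9   62.3 -125. ]
68 3 [  -0.7   66.4 -130.7]
tip edge chest y 67.6 TCP [ 467.  -343.4  301.7]
ring px n 20 432.5 292.5 [[ 467.18775334 -283.15090153  112.        ]]
```

```bash
python3 -c "
from h import *
v=np.array([.058,.512,-.857]); b=np.array([462.6,-342.7,248.])
go(*[tuple((b+v*s).round(1)) for s in (-20,0,10,40,75,105)])"
```

```text
now [ 467.  -343.4  301.7] yaw y -6.52 q7 0.8
(np.float64(461.4), np.float64(-352.9), np.float64(265.1)) -> [-10.1  -4.6  36.6]
(np.float64(462.6), np.float64(-342.7), np.float64(248.0)) -> [ 0.2 -4.6 53.7]
(np.float64(463.2), np.float64(-337.6), np.float64(239.4)) -> [ 5.3 -4.6 62.3]
(np.float64(464.9), np.float64(-322.2), np.float64(213.7)) -> [20.8 -4.7 88. ]
(np.float64(467.0), np.float64(-304.3), np.float64(183.7)) -> [ 38.8  -4.7 118. ]
(np.float64(468.7), np.float64(-288.9), np.float64(158.0)) -> [ 54.3  -4.8 143.7]
```

Scaled: 62 mm / 1000 = 0.062, 58 mm / 1000 = 0.058.

Emit:
drive_effector:
  increments:
    - [50,[-0.01,-0.0045,0.01],0]
    - [50,[-0.01,-0.0045,0.036],0]
    - [50,[-0.01,-0.0045,0.036],0]
    - [50,[-0.005,-0.0045,0.045],0]
    - [50,[0,-0.0045,0.054],0]
    - [50,[0.002,-0.0045,0.058],0]
    - [50,[0.005,-0.0045,0.062],0]
    - [50,[0.005,-0.0045,0.062],0]

```text
clock: 19.67
position: [463.0, -337.4, 238.1]
ee_rot: [-0.0, 0.746, 0.666, 0.0]
force: [-0.1, -0.8, -1.6]
gripper_width: 60.4
grip_force: 12.0
```

Emit:
drive_effector:
  increments:
    - [50,[0.003,0,0.005],0]
    - [50,[0.006,0,0.01],0]
    - [50,[0.006,0,0.01],0]

```text
clock: 19.92
position: [463.3, -331.5, 227.7]
ee_rot: [-0.001, 0.746, 0.666, 0.0]
force: [0.3, 0.8, -0.8]
gripper_width: 60.1
grip_force: 12.0
```

```bash
python3 rt.py
```

```text
14 2 [ -0.7  16.7 -56.9]
20 19 [ -1.6  20.9 -56.6]
26 21 [ -0.5  25.7 -66.2]
32 17 [ -1.3  31.9 -74.3]
38 12 [ -1.3  36.5 -81.8]
tip edge chest y 41.1 TCP [ 463.3 -332.1  228.1]
ring px n 20 432.5 292.5 [[ 467.18775334 -283.15090153  112.        ]]
```

Scaled: 46 mm / 1000 = 0.046, 42 mm / 1000 = 0.042.

Emit:
drive_effector:
  increments:
    - [50,[0.005,0,0.008],0]
    - [50,[0.01,0,0.016],0]
    - [50,[0.015,0,0.025],0]
    - [50,[0.02,0,0.033],0]
    - [50,[0.025,0,0.042],0]
    - [50,[0.028,0,0.046],0]
    - [50,[0.028,0,0.046],0]

```text
clock: 20.55
position: [466.2, -303.4, 181.2]
ee_rot: [-0.001, 0.746, 0.666, -0.0]
force: [-0.6, -0.2, -1.6]
gripper_width: 60.1
grip_force: 12.0
```

Emit:
drive_effector:
  increments:
    - [50,[0.004,0,0.007],0]
    - [50,[0.008,0,0.013],0]
    - [50,[0.012,0,0.02],0]
    - [50,[0.015,0,0.024],0]
    - [50,[0.015,0,0.024],0]

```text
clock: 20.97
position: [468.0, -288.6, 157.5]
ee_rot: [-0.001, 0.746, 0.666, -0.0]
force: [0.2, -0.2, -1.2]
gripper_width: 60.0
grip_force: 12.0
```

```bash
python3 -c "
from h import *
p=probe_bus.get_state()['position']; print(p, probe_bus.get_state()['force'])
im,d=imaging.capture('top'); cv2.imwrite('pics/t8.png',cv2.resize(im[230:345,340:500,::-1],None,fx=4,fy=4,interpolation=cv2.INTER_CUBIC))"
```

```text
[ 467.98641345 -288.62882978  157.47351547] [ 0.19168295 -0.22634075 -1.20547226]
```

Scaled: 5 mm / 1000 = 0.005, 3 mm / 1000 = 0.003.

Emit:
drive_effector:
  increments:
    - [50,[0.002,0,0.003],0]
    - [50,[0.003,0,0.005],0]
    - [50,[0.003,0,0.005],0]
  grip_n: 4

```text
clock: 21.27
position: [468.6, -287.8, 153.9]
ee_rot: [0.001, 0.747, 0.665, -0.0]
force: [-0.8, -2.4, -0.2]
gripper_width: 59.9
grip_force: 4.0
```

Emit:
drive_effector:
  increments:
    - [70,[0.003,0,0.005],0]
    - [75,[0,0,0],0]
    - [75,[0,0,0],0]
    - [75,[0,0,0],0]
    - [75,[0,0,0],0]
    - [80,[0,0,0],0]

```text
clock: 21.77
position: [468.7, -286.9, 153.7]
ee_rot: [0.0, 0.747, 0.665, 0.0]
force: [-0.2, -0.0, 0.1]
gripper_width: 79.0
grip_force: 0.0
```

Emit:
drive_effector:
  increments:
    - [80,[0,0,-0.02],0]
    - [80,[0,0,-0.06],0]
    - [80,[0,0,-0.1],0]
    - [80,[0,0,-0.15],0]
    - [80,[0,0,-0.15],0]
    - [80,[0.2,0,-0.15],0]
    - [80,[0.2,0,-0.15],0]
    - [80,[0.2,0,-0.15],0]

```text
clock: 22.43
position: [482.7, -162.0, 303.7]
ee_rot: [0.0, 0.748, 0.664, 0.0]
force: [0.9, -0.8, 0.3]
gripper_width: 80.0
grip_force: 0.0
```

Emit:
drive_effector:
  increments:
    - [80,[0.2,0,0],0]
    - [80,[0.2,0,0],0]
    - [80,[0.2,0,0],0]
    - [80,[0.2,0,0],0]
    - [80,[0.2,0,0],0]
    - [80,[0.2,0,0],0]

```text
clock: 22.93
position: [506.1, 44.1, 302.9]
ee_rot: [-0.001, 0.743, 0.67, 0.0]
force: [-0.2, 0.4, -0.1]
gripper_width: 79.9
grip_force: 0.0
```

Run:
```python
from h import *
R=[]
for n in ('scene','top'):
    im,d=imaging.capture(n); u,v=proj(n,[[469,-285,140]])[0].astype(int); R.append(cv2.resize(im[v-50:v+50,u-60:u+60,::-1],None,fx=3,fy=3,interpolation=cv2.INTER_CUBIC)); np.save(n+'9.npy',d)
cv2.imwrite('pics/f9.png',np.hstack(R))
V,U=np.mgrid[230:345,340:500]; uv=np.c_[U.ravel(),V.ravel()]; P=cloud('top',uv,d)
r=np.array([468.2,-284,112]); ex=np.array([.9937,-.1124,0]); ey=np.array([.1124,.9937,0]); C=(P-r)@np.c_[ex,ey,[0,0,1]]
z=np.array([0,-np.sin(np.radians(35)),np.cos(np.radians(35))]); y=np.array([0,z[2],-z[1]]); A=np.c_[C[:,0],C@y,C@z]
k=(abs(A[:,0])<36)&(abs(A[:,1])<26)&(A[:,2]>33)&(A[:,2]<70); q=A[k]; print(len(q),'centre of end face in ring frame',((q.min(0)+q.max(0))/2).round(1),np.median(q,0).round(1),q.min(0).round(1),q.max(0).round(1))
print(np.linalg.lstsq(np.c_[q[:,:2],np.ones(len(q))],q[:,2],rcond=None)[0])
```

```text
299 centre of end face in ring frame [ 1.2 -3.3 40.7] [ 0.4  1.1 42.5] [-29.1 -24.5  33.2] [31.6 17.9 48.1]
[ 1.05790257e-02 -6.92007397e-02  4.20429781e+01]
```

View pics/f9.png

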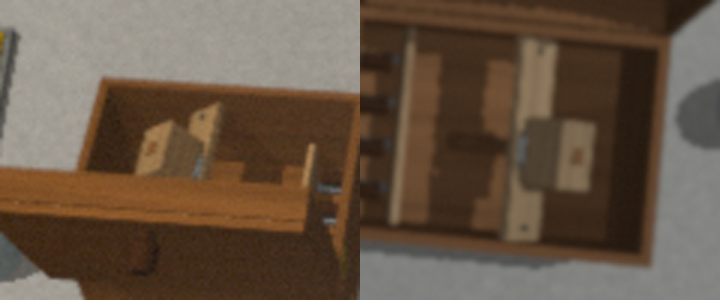

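The mallet's head sits on the ring with its end face centred and about 42 mm out (44 mm expected), and the lid is open. One stricter check of the end face before I hand in.

Run:
```python
from h import *
r=np.array([468.2,-284,112]); ex=np.array([.9937,-.1124,0]); ey=np.array([.1124,.9937,0])
z=np.array([0,-np.sin(np.radians(35)),np.cos(np.radians(35))]); y=np.array([0,z[2],-z[1]])
for n in('top','scene'):
    im,d=imaging.capture(n); V,U=np.nonzero(d>0); P=cloud(n,np.c_[U,V],d); C=(P-r)@np.c_[ex,ey,[0,0,1]]; A=np.c_[C[:,0],C@y,C@z]
    k=(abs(A[:,0])<45)&(abs(A[:,1])<30)&(abs(A[:,2]-42.5)<5); q=A[k]
    c=np.linalg.lstsq(np.c_[q[:,:2],np.ones(len(q))],q[:,2],rcond=None)[0]; q=q[abs(q[:,2]-np.c_[q[:,:2],np.ones(len(q))]@c)<2.5]
    print(n,len(q),np.percentile(q,[3,97],axis=0).round(1).tolist(),np.linalg.lstsq(np.c_[q[:,:2],np.ones(len(q))],q[:,2],rcond=None)[0].round(3))
```

```text
top 208 [[-26.8, -22.5, 40.2], [28.9, 16.4, 44.9]] [-6.000e-03 -2.000e-03  4.274e+01]
scene 105 [[-25.7, -24.4, 41.3], [30.8, 14.6, 46.5]] [ 7.0000e-03 -4.7000e-02  4.3986e+01]
```

```bash
python3 -c "
from plant import bot, imaging, probe_bus
print(bot.close_job())"
```

```text
the job is handed in; nothing more can be done
None
```

The job is handed in at about 23 s of the 72 s allowed, with no verdict returned: in the last pictures the lid leans open by itself, and the mallet sits flat on the ring, off-centre by about 3–5 mm. I kept clear of the pot, jar and tin but did not re-measure them at the end.

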